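# Slide the hanging specimen carrier round the bent rail to its stop

## Task

Take the specimen carrier by its grip tab and slide it gently along the bent rail, round both corners, until it has pushed the brass sleeve of the stop fully home, without pressing hard on the stop; then let go and leave the carrier hanging there. Feel your way so that the collar never forces the rail, do not touch the rail with the gripper, and leave the other things on the bench alone.

Things in the scene. Friction and masses are not known exactly. Their poses are not given: they have to be found in the camera images.
- rail: Fixed, horizontal, bent round steel rod, 8 mm thick, axis 85 mm above the bench, bent down into a post on a 54 mm foot at each end. Origin: bench top under the start post; x along the first leg towards the first bend, z up. Axis from above: straight from the origin to point rail_bend, right bend, 60 mm straight, left bend, 145 mm straight last leg to the end post.
- rail_bend (a point): Point on the rod's axis where the first leg ends and the first bend begins, 90 mm from the start post; axes as the rail's. Both bends have 30 mm radius and turn nominally 60 deg (first to -y, second back). Bent by hand: each really turns 50 to 70 deg, not measured; the difference is a kink where its arc, drawn for 60 deg, ends. It does not give way; load it with 25 N at most.
- carrier: Loose carrier, 130 to 210 g, hanging on the first leg. Steel collar round the rod: 24 mm across, 12 mm long, bore 12 mm (2 mm play all round). Below it an aluminium pot, 27 mm across, to 52 mm under the origin. Origin: centre of the bore, 2 mm under the rod's axis as it hangs; x along the bore, the way to go, z up. It must turn with the rod: more than about 15 deg out of line it jams.
- carrier_tab (a point): Middle of the carrier's flat upright grey grip tab, 32 mm above the bore's centre; axes as the carrier's. The tab is 22 mm long along the rod (x), 10 mm thick across it (y); its foot on the collar is 20 mm below this point, its top 19 mm above it.
- home_sleeve (a joint): Travel of the brass sleeve (18 mm dia., round the rod) into the stop, m: 0 out, 0.008 home, hard end. Stop: aluminium block 28x28x26 mm high on the last leg, near face anywhere 60 to 105 mm past the second bend, not measured; the sleeve stands out 16 mm from it. The collar's face pushes it in at about 5 to 7 N, then force rises steeply: keep under 16 N. It stays where pushed.
- screw_tin: Bystander: round lidded tin, 64 mm diameter, 28 mm high; origin at its underside.
- lens_can: Bystander: black can, 39 mm diameter, 52 mm high; origin at its underside.
- fuse_box: Bystander: small box 34x58x18 mm; origin at its underside.
- tissue_pack: Bystander: flat packet 88x62x14 mm; origin at its underside.

How it is judged:
On the way, in this order (a step that is already met when the one before it is completed fails the run):
1. the carrier has come round the first corner (y of carrier in the frame of rail below -0.03 m), for 0.1 s.
2. the carrier is on the last leg and has pushed the sleeve home (6.5 of 8 mm) (value of joint home_sleeve above 0.0065 m and x of carrier in the frame of rail above 0.195 m), for 0.2 s.
At the end, for the whole second after the job is handed in: The sleeve is pushed in at least 6.5 of its 8 mm, and the carrier, let go, hangs at rest and upright (within 20 deg) from the rod on the last leg, at least 195 mm from the start post along the rail's x (all of step 2 and z of carrier in the frame of rail above 0.075 m and angle between carrier's own z axis and vertical below 0.35 rad and linear speed of carrier below 0.03 m/s); the robot touches nothing.
It fails at once if the collar forces the rail, sleeve or block (more than 25 N) (contact force between carrier and rail above 25 N).
It fails at once if the carrier is pressed hard on the stop once the sleeve is home (more than 16 N) (value of joint home_sleeve above 0.0065 m and contact force between carrier and rail above 16 N).
It fails at once if the gripper presses on the rail or its stop (more than 3 N) (contact force between any of the fingers, the arm and rail above 3 N).
It fails at once if a bystander is pushed more than 20 mm (distance of any of screw_tin, lens_can, fuse_box, tissue_pack from where it was at the start of the episode above 0.02 m).
It also fails if it takes over 64 s, if anything falls off the work surface, if the arm or the gripper's body presses on something with over 40 N, if the wrist force passes 120 N, or if a joint passes its speed limit or range.

## Robot

A 6-joint arm with a two-finger parallel gripper is mounted at the origin on a cart in front of the work surface, level with it; the furniture and walls round the work are solid. World frame = base frame: x ahead of the robot, y to its left, z up, the work surface at z = 0. Lengths are in m, angles in rad, forces in N, time in s.
With the tool pointing down it reaches from about 0.325 to 0.775 m from the base axis. Payload 5.5 kg.
Tool frame: the origin (TCP) lies between the finger pads; the fingertips stand 8 mm ahead of it and the grasp point (between the pads) lies 11 mm behind it (tcp_to_tips is the distance from the TCP to the fingertips, in m); z points along the fingers, y is the direction in which the jaws open and shut (so a half turn about z gives the same grasp; the last joint's range is limited). The gripper opens to 88 mm and grips with 3 to 60 N. Pads are 20 mm wide; open, the fingers measure 115 mm over their backs; the gripper's body (75 mm by 178 mm) begins 61 mm behind the grasp point.
Start: joints at [1.269, 0.091, 1.231, -0, 1.82, -0.057], TCP at [0.145, 0.582, 0.231] pointing down, gripper open.
Joint ranges: [-2.87, 2.87], [-0.86, 2.18], [0.17, 2.46], [-1.51, 4.65], [0.06, 2.69], [-2.65, 2.65]. Speed limits (rad/s): [2.57, 2.57, 3.01, 3.14, 3.14, 3.14].

## Interface

Orientations are given as a unit quaternion [w, x, y, z].
In Python, from bench import * gives the robot as it stands. Calls block until the motion is done:
- move_to(position, orientation): joint-space move of the TCP to a pose.
- move_l(position, speed=0.15, orientation=None): straight line of the TCP; orientation=None keeps the orientation; speed is the mean speed in m/s.
- movej(angles): joint-space move.
- gripper_open() and close(): open the fingers fully, or close them until they stop; the grip force is fixed at half the most.
- hold(seconds).
- inverse_kinematics(position, orientation): joint angles nearest the present ones, or None.
- state(): the state.
- get_image(name): name is "scene" or "top"; returns a dict with "frame" (400x640x3 uint8, blue, green, red), "depth" (400x640 float32, m along the optical axis (not along the pixel's ray), 0 where there is no reading), "camera_matrix" (3x3 intrinsics, pixels), "k1" (the pictures are not rectified: a ray, as slopes to the right and down, at radius r is drawn at 1 + k1 r^2 times it, then the intrinsics apply), "view" (4x4, takes a point from world to camera coordinates). Camera axes: x right, y up, looking along -z (the intrinsics and any distortion apply to the point x, -y, -z); pixel columns grow to the right and rows downward; lengths in m; the calibration is good to about 2 mm. A picture is of the moment at which its call begins.
A pose or a line that the arm cannot do raises IKError and nothing moves.
- job_done(): hands the job in, once; it reports no verdict.
The state is a dict: "time": time; "joint_pos": joint angles; "dq": joint speeds; "joint_torque": joint torques, N m; "ee_pos": TCP position; "ee_rot": TCP orientation; "ft_force": force on the tool from outside, world axes, zero at the start; "moment": the same for the moment, N m; "finger_gap": finger opening in m.
Only numpy, scipy, OpenCV 4.12 (cv2) and the standard library are available. Lean on these libraries where they do the work, as an engineer would, in place of code of your own. Each camera call takes 0.05 s, during which the arm holds its last target. There are 200 camera calls.

## Working session

There is one attempt and no reset: what is moved stays moved. The work goes in short steps, each a Python script; the robot and the scene stay as the last script left them, time stands still between calls to the robot, and variables do not carry over. Pictures are saved under pics/ and viewed, on a budget of 10 in all, crops included, one or two more only if the job needs it, and the job is handed in when it is done.

```bash
mkdir -p pics; ls; python3 - <<'E'
from bench import *
import cv2,numpy as np,pickle
d={}
for n in("scene","top"):
    im=get_image(n); d[n]=im; cv2.imwrite(f"pics/{n}0.png",im["frame"])
    print(n,im["camera_matrix"],im["k1"],np.round(im["view"],4))
pickle.dump(d,open("im0.pkl","wb"))
s=state(); print(s)
E
```

```text
pics
scene [[420.69506605   0.         325.04401722]
 [  0.         420.69506605 195.4905503 ]
 [  0.           0.           1.        ]] -0.0977613976681989 [[-0.8243 -0.5656  0.0241  0.5329]
 [ 0.2831 -0.3749  0.8828 -0.1812]
 [-0.4903  0.7345  0.4692 -1.0775]
 [ 0.      0.      0.      1.    ]]
top [[483.4965804    0.         316.70151492]
 [  0.         483.4965804  197.65695932]
 [  0.           0.           1.        ]] -0.03138344562514148 [[ 0.0148 -0.9999 -0.0027  0.1696]
 [ 0.9819  0.014   0.189  -0.5475]
 [-0.189  -0.0055  0.982  -1.3011]
 [ 0.      0.      0.      1.    ]]
{'time': 0.1, 'joint_pos': array([ 1.26926120e+00,  9.18004805e-02,  1.23179374e+00,  8.81425480e-06,
        1.81980399e+00, -5.66751287e-02]), 'dq': array([-0.00075254, -0.00013311, -0.00180987, -0.00067186, -0.00082205,
        0.00090987]), 'joint_torque': array([ 1.36413400e-03, -4.47854733e+01, -4.07572925e+01,  6.99920696e-02,
        2.84152490e-02, -1.25037300e-04]), 'ee_pos': array([0.14535876, 0.58185603, 0.22959385]), 'ee_rot': array([-1.65032940e-04,  1.22123250e-01,  9.92514532e-01, -8.87575771e-04]), 'ft_force': array([ 0.66677135, -0.39717226,  0.59949281]), 'moment': array([-0.01092014, -0.04671988, -0.03952249]), 'finger_gap': 0.08778329777855107}
```

View pics/top0.png

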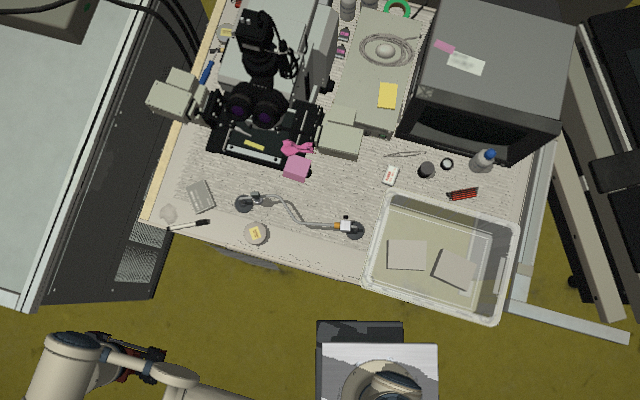

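View pics/scene0.png

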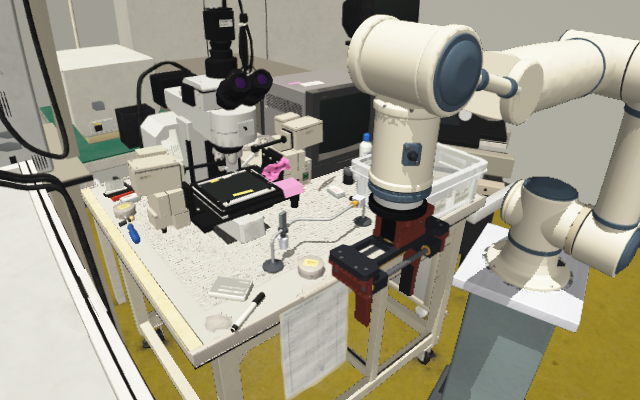

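```bash
cat > h.py <<'E'
import numpy as np,cv2,pickle
def ray(im,uv):
    K=im["camera_matrix"];d=np.array([im["k1"],0,0,0,0.])
    uv=np.atleast_2d(np.array(uv,float))
    n=cv2.undistortPoints(uv[:,None,:],K,d)[:,0]
    V=im["view"];R=V[:3,:3];o=-R.T@V[:3,3]
    return o,np.c_[n[:,0],-n[:,1],-np.ones(len(n))]@R
def onz(im,uv,z):
    o,D=ray(im,uv);return o+D*((z-o[2])/D[:,2])[:,None]
def cloud(im):
    v,u=np.mgrid[0:400,0:640]
    o,D=ray(im,np.c_[u.ravel(),v.ravel()])
    P=o+D*im["depth"].ravel()[:,None]
    P[im["depth"].ravel()<=0]=np.nan
    return P.reshape(400,640,3)
def proj(im,P):
    P=np.atleast_2d(P);V=im["view"];c=P@V[:3,:3].T+V[:3,3]
    s=np.c_[c[:,0],-c[:,1]]/-c[:,2:3];s=s*(1+im["k1"]*(s**2).sum(1,keepdims=True))
    return s@im["camera_matrix"][:2,:2].T+im["camera_matrix"][:2,2]
E
python3 - <<'E'
from h import *
d=pickle.load(open("im0.pkl","rb"));t=d["top"];s=d["scene"]
cv2.imwrite("pics/topc.png",cv2.resize(t["frame"][170:260,210:390],None,fx=4.4,fy=4.4,interpolation=cv2.INTER_CUBIC))
cv2.imwrite("pics/scc.png",cv2.resize(s["frame"][180:290,240:400],None,fx=5,fy=5,interpolation=cv2.INTER_CUBIC))
P=cloud(t);np.set_printoptions(linewidth=220,suppress=True)
z=P[...,2]
for r in range(186,244,2): print(r,' '.join('%4.0f'%(1000*x) for x in z[r,230:372:4]))
# tall stuff near rail
b=(P[...,0]>.35)&(P[...,0]<.85)&(P[...,1]>-.2)&(P[...,1]<.45)&(z>.13)
H={}
for p in P[b]: k=(round(p[0]/.04)*4,round(p[1]/.04)*4);H[k]=max(H.get(k,0),p[2])
print('tall z>0.13 min x per y:');
for y in range(-20,48,4): print(y,sorted((k[0],round(v,2)) for k,v in H.items() if k[1]==y)[:5])
E
```

```text
186    1    4    5   -3   -3    1    5    1    1   -0    2    0   -1   -2    3    2   -2    0   -4    2    7   -5    1    1   -1   -6    2   -2   -1    5   -1    2   -3   -5   -8    2
188   -1   -1    1    1    4    5    3   -0    1    5   -4    0   -2    2   -1    3   -2   -3    0    3   -6    2   -6    2   -1    3   -1   -1    1   -4    0    2   -2    0   -2    1
190   -3    2    2    3    2    1    1   -4   -4   -2   -1    2   -5   -3    4    2    3   -4   -5   -2    2    0   -0   -0   -0    1   -6   -3   -0   -6    3   -4    1    3    2    0
192   -4    1   -5   -3   -4  135  133  131   -4    4    1    4    4   -6    2    1   -1    1   -4   -5    3    0   -5    1   -1    1   -1    3   -2   -5   -4    3   -8    0   -2   -0
194   -3   -6   -2   -3   -0  133  135  132    3   -3   86   88   -3    5   -2   -2   -6   -1    1    0   -5   -0   -1   -3    4    0    3   -3   -1    2    1   -1    1   -1   -2   -4
196    2    4   -0    5   88   88  115  114   87   87   91   90   91    5    2    3   -1    3   -1   -4    2   -3    1   -2   -1    3   -1    1   -3   -1   -8    0   -7    1   -3  
[... 5588 characters left out ...]
64(0.15)), (64, np.float64(0.44)), (68, np.float64(0.43)), (72, np.float64(0.64))]
28 [(60, np.float64(0.15)), (64, np.float64(0.46)), (68, np.float64(0.45)), (72, np.float64(0.59)), (76, np.float64(0.65))]
32 [(52, np.float64(0.14)), (56, np.float64(0.13)), (60, np.float64(0.14)), (64, np.float64(0.46)), (68, np.float64(0.46))]
36 [(52, np.float64(0.14)), (56, np.float64(0.13)), (64, np.float64(0.45)), (68, np.float64(0.46)), (72, np.float64(0.43))]
40 [(64, np.float64(0.16)), (68, np.float64(0.26)), (72, np.float64(0.43)), (76, np.float64(0.43)), (80, np.float64(0.42))]
44 [(64, np.float64(0.15)), (68, np.float64(0.25)), (72, np.float64(0.26)), (76, np.float64(0.2)), (80, np.float64(0.2))]
```

View pics/topc.png

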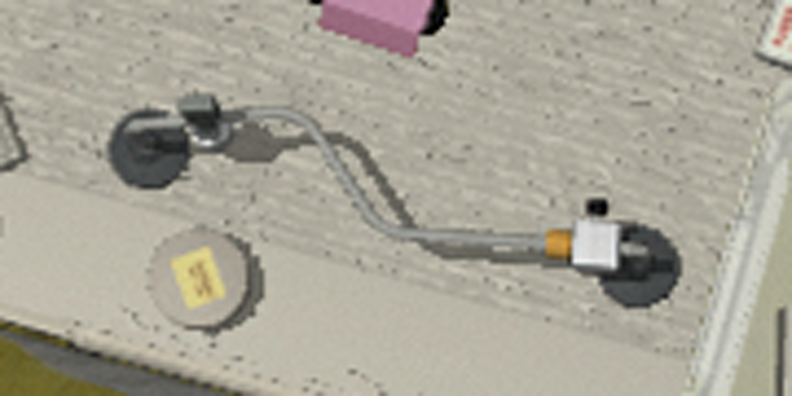

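View pics/scc.png

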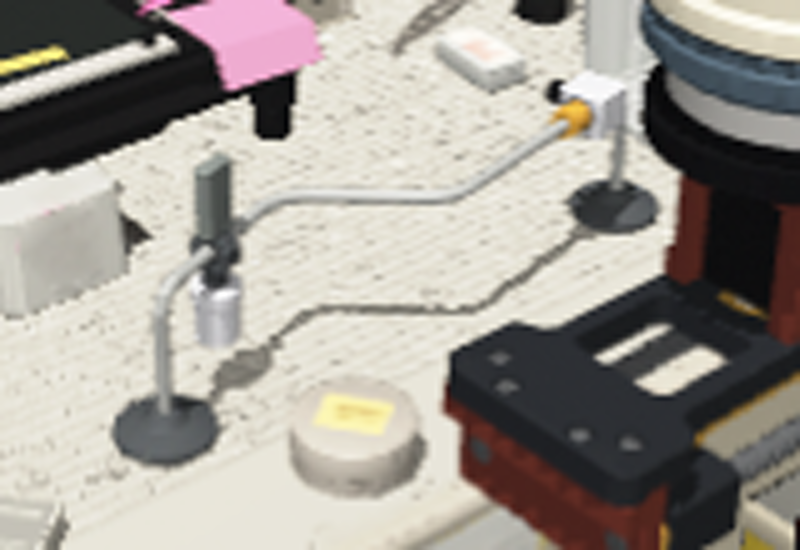

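```bash
cat >> h.py <<'E'
def path(p,n=1):
    """p=x0,y0,yaw,a1,a2 -> arc length s, xy, heading (world), every 1 mm"""
    x0,y0,th,a1,a2=p; pts=[];hd=[]
    pos=np.array([x0,y0]);R=.03;N=np.radians(60)
    def line(L,th):
        nonlocal pos
        u=np.array([np.cos(th),np.sin(th)])
        for k in range(int(round(L*1000))): pts.append(pos+u*k/1000);hd.append(th)
        pos=pos+u*L
    def arc(th,sg):
        nonlocal pos
        m=31;nrm=np.array([-np.sin(th),np.cos(th)])*sg;c=pos+R*nrm
        for k in range(m):
            a=sg*N*k/m;pts.append(c+R*np.array([sg*np.sin(th+a),-sg*np.cos(th+a)]));hd.append(th+a)
        a=sg*N;pos=c+R*np.array([sg*np.sin(th+a),-sg*np.cos(th+a)])
    line(.09,th);arc(th,-1);line(.06,th-a1);arc(th-a1,1);line(.145,th-a1+a2)
    pts.append(pos);hd.append(th-a1+a2)
    return np.array(pts),np.array(hd)
E
cat > fit.py <<'E'
from h import *
from scipy.optimize import least_squares
d=pickle.load(open("im0.pkl","rb"));t=d["top"];s=d["scene"]
np.set_printoptions(linewidth=200,suppress=True,precision=4)
f0=onz(t,[[243.9,203.6]],.008)[0];f1=onz(t,[[355.2,230.2]],.008)[0];print("feet",f0,f1)
P=cloud(t);z=P[...,2];v,u=np.mgrid[0:400,0:640]
roi=(u>236)&(u<360)&(v>188)&(v<232)
print("tab",np.nanmean(P[roi&(z>.125)&(z<.145)],0)); 
blk=P[(u>330)&(u<360)&(v>214)&(v<232)&(z>.093)&(z<.105)];print("block",np.nanmean(blk,0))
m=roi&(z>.08)&(z<.096)&((u<247)|(u>264))&(u<333)
uv=np.c_[u[m],v[m]];q=onz(t,uv,.087)[:,:2];print(len(q))
def res(p):
    pt,_=path(p)
    r=np.sqrt(((q[:,None]-pt[None])**2).sum(-1)).min(1)
    return np.r_[r,(pt[0]-f0[:2])*2,(pt[-1]-f1[:2])*2]
th=np.arctan2(*(f1-f0)[1::-1])
best=None
for dth in(0,.3,-.3):
    o=least_squares(res,[f0[0],f0[1],th+.25+dth,1.05,1.05],loss='soft_l1',f_scale=.002,diff_step=1e-4)
    print(o.x,o.cost,np.degrees(o.x[2:]),np.sqrt(np.mean(res(o.x)[:-4]**2)),res(o.x)[-4:])
    if best is None or o.cost<best.cost: best=o
p=best.x;np.save("rail.npy",p)
pt,hd=path(p)
for im,n in((t,"top"),(s,"scene")):
    px=proj(im,np.c_[pt,np.full(len(pt),.085)]);S=4.4 if n=="top" else 5;o=(210,170) if n=="top" else (240,180)
    img=cv2.imread("pics/topc.png" if n=="top" else "pics/scc.png")
    for k,a in enumerate(px):
        cv2.circle(img,tuple(int(x) for x in (a+.5-o)*S),1,(0,0,255) if k%10 else (0,255,0),-1 if k%10 else 2)
    cv2.imwrite(f"pics/ov_{n}.png",img)
a,b=cv2.imread("pics/ov_top.png"),cv2.imread("pics/ov_scene.png")
A=a[60:360,60:740];B=cv2.resize(b[130:500,80:680],(430,265))
out=np.zeros((300+265,680,3),np.uint8);out[:300]=A;out[300:,:430]=B
cv2.imwrite("pics/ov.png",out)
E
python3 fit.py
```

```text
feet [0.533  0.3879 0.008 ] [0.4604 0.0664 0.008 ]
tab [0.539  0.3423 0.133 ]
block [0.4637 0.1034 0.0977]
260
[ 0.5342  0.3905 -1.4657  1.0765  0.9178] 0.0005218495767244638 [-83.9767  61.6813  52.5854] 0.002339886978395007 [0.0024 0.0052 0.0015 0.0029]
[ 0.5342  0.3907 -1.4635  1.0804  0.9184] 0.0005217252117782329 [-83.8526  61.9016  52.6205] 0.0023328041785211826 [0.0023 0.0056 0.0014 0.0035]
[ 0.5342  0.3904 -1.4656  1.077   0.9182] 0.0005218453547870458 [-83.9707  61.7063  52.6109] 0.0023402703443381194 [0.0023 0.0051 0.0015 0.0029]
```

View pics/ov.png

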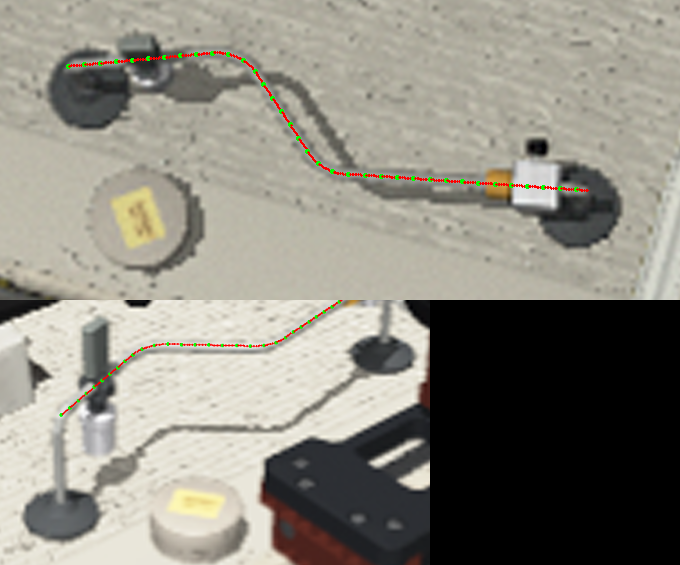

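```bash
cat > fit2.py <<'E'
from h import *
from scipy.optimize import least_squares
d=pickle.load(open("im0.pkl","rb"));t=d["top"];s=d["scene"]
np.set_printoptions(linewidth=200,suppress=True,precision=4)
p0=np.load("rail.npy");pt,_=path(p0);v,u=np.mgrid[0:400,0:640]
def sel(im):
    P=cloud(im);dd=np.sqrt(((P[...,None,:2]-pt[::4])**2).sum(-1))
    k=dd.argmin(-1)*4;dm=dd.min(-1)
    m=(dm<.013)&(abs(P[...,2]-.086)<.009)&((k<35)|(k>64))&(k>5)&(k<255)
    return onz(im,np.c_[u[m],v[m]],.0855 if im is s else .087)[:,:2],P
roi=lambda im:None
qt,Pt=sel(t);qs,Ps=sel(s);print(len(qt),len(qs))
def res(p,q,w=1):
    a,_=path(p);return np.sqrt(((q[:,None]-a[None])**2).sum(-1)).min(1)*w
def fit(f,x):
    return least_squares(f,x,loss='soft_l1',f_scale=.002,diff_step=1e-4).x
# shift of scene relative to the top fit
sh=fit(lambda o:res(p0,qs-o),[0,0]);print("scene shift",sh)
w=np.sqrt(len(qt)/len(qs))
pb=fit(lambda p:np.r_[res(p,qt-sh*0),res(p,qs,w)],p0);print("both",pb,np.degrees(pb[2:]))
ps=fit(lambda p:np.r_[res(p,qs-sh),res(p,qt)],p0);print("shape",ps,np.degrees(ps[2:]))
# block near face, sleeve via top: sleeve colour
hsv=cv2.cvtColor(t["frame"],cv2.COLOR_BGR2HSV)
m=(u>325)&(u<345)&(v>215)&(v<232)&(hsv[...,1]>120)&(hsv[...,0]<30)
print("sleeve xy",onz(t,np.c_[u[m],v[m]],.092).mean(0),m.sum(), np.ptp(u[m]))
for lo,hi in((.29,.33),(.33,.37),(.37,.41),(.25,.29),(.2,.25),(.1,.2),(.05,.1)):
    for P in(Pt,Ps):
        b=(P[...,1]>lo)&(P[...,1]<hi)&(P[...,0]>.4)&(P[...,0]<.8)&(P[...,2]>.17)&(P[...,2]<.6)
        x=P[b];x=x[np.argsort(x[:,0])] if len(x) else x
        print(lo,hi,len(x),x[min(5,len(x)-1)] if len(x) else '')
np.save("rail2.npy",pb)
E
python3 fit2.py
python3 - <<'E'
from bench import *
from h import *
p=np.load("rail2.npy");pt,hd=path(p)
from scipy.spatial.transform import Rotation as Ro
def q(h,flip): 
    c=np.cos(h+flip*np.pi);s_=np.sin(h+flip*np.pi)
    M=np.array([[c,s_,0],[s_,-c,0],[0,0,-1]]);x=Ro.from_matrix(M).as_quat();return [x[3],x[0],x[1],x[2]]
for f in(0,1):
    for k in(48,100,150,200,240,290):
        r=inverse_kinematics([pt[k][0],pt[k][1],.12],q(hd[k],f));print(f,k,np.round(pt[k],3),np.round(hd[k],2),None if r is None else np.round(r,2))
E
```

```text
226 222
scene shift [-0.0008  0.0049]
both [ 0.5339  0.3925 -1.4611  1.0948  0.9509] [-83.7129  62.7294  54.48  ]
shape [ 0.5343  0.3906 -1.4615  1.0951  0.9536] [-83.7356  62.7455  54.638 ]
sleeve xy [0.4626 0.123  0.092 ] 37 5
0.29 0.33 2123 [0.6244 0.2946 0.4151]
0.29 0.33 2702 [0.6238 0.2977 0.4125]
0.33 0.37 1243 [0.637  0.3341 0.4216]
0.33 0.37 2772 [0.6376 0.3328 0.4217]
0.37 0.41 435 [0.6803 0.3858 0.2439]
0.37 0.41 1127 [0.654  0.3703 0.4197]
0.25 0.29 2187 [0.622  0.2749 0.4227]
0.25 0.29 1163 [0.6214 0.2789 0.4211]
0.2 0.25 1287 [0.6439 0.2142 0.175 ]
0.2 0.25 447 [0.6455 0.2001 0.1819]
0.1 0.2 1760 [0.6097 0.1018 0.2452]
0.1 0.2 1914 [0.6082 0.111  0.2436]
0.05 0.1 446 [0.605  0.085  0.2802]
0.05 0.1 181 [0.6046 0.0972 0.2642]
0 48 [0.539 0.345] -1.46 None
0 100 [0.543 0.293] -1.8 [ 0.44  0.14  1.37 -0.    1.63 -2.47]
0 150 [0.508 0.26 ] -2.56 [ 0.41  0.02  1.5  -0.    1.62 -1.74]
0 200 [0.47  0.228] -1.91 [ 0.39 -0.11  1.63 -0.    1.63 -2.41]
0 240 [0.467 0.188] -1.61 None
0 290 [0.466 0.138] -1.61 None
1 48 [0.539 0.345] -1.46 [ 0.52  0.2   1.3  -0.    1.64  0.41]
1 100 [0.543 0.293] -1.8 [ 0.44  0.14  1.37 -0.    1.63  0.67]
1 150 [0.508 0.26 ] -2.56 [ 0.41  0.02  1.5  -0.    1.62  1.4 ]
1 200 [0.47  0.228] -1.91 [ 0.39 -0.11  1.63 -0.    1.63  0.73]
1 240 [0.467 0.188] -1.61 [ 0.31 -0.16  1.68 -0.    1.63  0.35]
1 290 [0.466 0.138] -1.61 [ 0.22 -0.21  1.72 -0.    1.64  0.25]
```

```bash
cat > r.py <<'E'
from bench import *
from h import *
from scipy.spatial.transform import Rotation as Ro
np.set_printoptions(suppress=True,precision=4,linewidth=160)
pt,hd=path(np.load("rail2.npy"))
def q(h):
    c,s=-np.cos(h),-np.sin(h)
    x=Ro.from_matrix([[c,s,0],[s,-c,0],[0,0,-1]]).as_quat();return x[[3,0,1,2]]
def ft(): return np.array(state()["ft_force"])
E
python3 - <<'E'
from r import *
k=48;c=pt[k];Q=q(hd[k]);print(c,hd[k])
move_to([c[0],c[1],.20],Q);print(state()["time"],state()["ee_pos"],ft())
move_l([c[0],c[1],.108],.1);hold(.3)
f=np.mean([ft() for _ in range(3)],0);s=state();print(s["time"],s["ee_pos"],f,s["moment"])
im=get_image("scene");cv2.imwrite("pics/pre.png",cv2.resize(im["frame"][150:300,180:400],None,fx=3.4,fy=3.4))
E
```

```text
[0.5392 0.3448] -1.4610662067459088
1.7833 [0.5385 0.3458 0.2003] [ 0.5908 -0.211   0.4468]
3.15 [0.5394 0.3449 0.1085] [-0.1252 -0.1009 -0.2963] [-0.0942  0.0311 -0.0245]
```

View pics/pre.png

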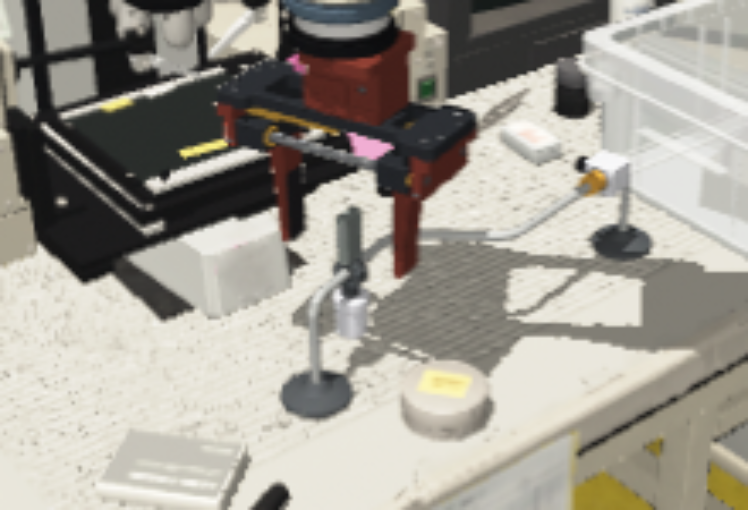

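The tab (about 347,238) lies midway between the fingertips (288,237 and 405,272), and nothing touches it, so I'll close the gripper.

```bash
python3 - <<'E'
from r import *
mf=lambda n=5:np.mean([(hold(.02),ft())[1] for _ in range(n)],0)
f0=mf();np.save("f0.npy",f0);t=state()["time"]
close();s=state();print("gap",s["finger_gap"],s["time"]-t,s["ee_pos"])
f=mf();print("f0",f0,"after",f-f0,state()["moment"])
p=np.array([pt[48][0],pt[48][1],.108])
for i in range(4):
    p[2]+=.0005;t=state()["time"];move_l(p,.02);t1=state()["time"]-t;print(i,state()["ee_pos"],mf()-f0,"dt",t1)
print(state()["moment"],state()["time"])
E
```

```text
gap 0.009772685096319641 1.1750000000000003 [0.5392 0.3448 0.108 ]
f0 [0.1113 0.1351 0.2169] after [-0.2362 -0.5516  0.0163] [-0.098   0.0539  0.0148]
0 [0.539  0.3447 0.1081] [ 0.0312 -0.6465 -1.8181] dt 0.25
1 [0.5391 0.3448 0.1089] [-0.1051 -0.1523 -2.0065] dt 0.25
2 [0.5392 0.3448 0.1096] [ 0.1772 -0.0937 -2.3228] dt 0.25
3 [0.5392 0.3448 0.1101] [-0.278  -0.2722 -1.7861] dt 0.25
[-0.0427  0.0556  0.0205] 5.875
```

```bash
cat >> r.py <<'E'
f0=np.load("f0.npy") if __import__("os").path.exists("f0.npy") else np.zeros(3)
Z=.110
W=np.array([0,0,-2.0])
def mf(n=3): return np.mean([(hold(.02),ft())[1] for _ in range(n)],0)-f0-W
def nrm(h): return np.array([-np.sin(h),np.cos(h),0])
def probe(P,h,step=.0006,lim=1.5,mx=7):
    """feel to both sides of the rod; returns the centre, half play"""
    P=np.array(P);n=nrm(h);b=mf(4)@n;e=[]
    for sg in(1,-1):
        k=0
        while k<mx:
            k+=1;move_l(P+n*sg*step*k,.03);g=mf(3);
            if abs(g@n-b)>lim: break
        e.append(np.array(state()["ee_pos"])@n);print("probe",sg,k,(g@n-b).round(2))
        move_l(P+n*sg*step*(k-2),.05)
    c=sum(e)/2-P@n;print("centre off",c*1e3,"half play",(e[0]-e[1])/2e-3)
    P=P+n*c;move_l(P,.05);return P
E
python3 - <<'E'
from r import *
P=probe([*pt[48],Z],hd[48]);print(P,mf(),state()["time"]);np.save("P.npy",P)
E
```

```text
probe 1 5 -3.83
probe -1 4 2.84
centre off 0.28127168671199243 half play 2.200566121235925
[0.5394 0.3448 0.11  ] [-0.0498  0.1668  0.0298] 9.4417
```

```bash
cat >> r.py <<'E'
w=np.ones(9)/9
hs=np.convolve(np.pad(hd,4,mode="edge"),w,"valid")
def follow(s0,s1,o,step=3,flim=7,G=.00025,dh=0,verbose=1):
    """slide along the model path plus offset o (world xy), yielding sideways to the felt force"""
    s=s0
    while s<s1:
        s=min(s+step,s1);h=hs[s]+dh;T=np.array([*(pt[s]+o),Z])
        move_l(T,.03,q(h));f=mf(2);n=nrm(h);t=np.array([np.cos(h),np.sin(h),0])
        fn,fl=f@n,f@t
        if verbose: print(s,np.degrees(h).round(0),"n %.1f t %.1f z %.1f"%(fn,fl,f[2]),(o*1e3).round(2))
        if abs(fn)>1: o=o+n[:2]*G*(fn-np.sign(fn)*.5)
        if np.linalg.norm(f)>flim: print("STOP");break
    return s,o
E
python3 - <<'E'
from r import *
P=np.load("P.npy");o=P[:2]-pt[48]
s,o=follow(48,144,o,flim=6);print(state()["time"],state()["finger_gap"],state()["moment"]);np.save("o.npy",[s,*o])
E
```

```text
51 -84.0 n -0.3 t 0.6 z -0.3 [0.28 0.03]
54 -84.0 n 0.4 t -0.1 z 0.2 [0.28 0.03]
57 -84.0 n 0.2 t 0.6 z -0.2 [0.28 0.03]
60 -84.0 n -0.4 t 0.1 z 0.8 [0.28 0.03]
63 -84.0 n 0.1 t 0.2 z -0.1 [0.28 0.03]
66 -84.0 n 0.3 t -0.1 z 0.4 [0.28 0.03]
69 -84.0 n 0.4 t 0.1 z 0.3 [0.28 0.03]
72 -84.0 n -0.1 t -0.7 z -0.5 [0.28 0.03]
75 -84.0 n -0.3 t -0.0 z 0.4 [0.28 0.03]
78 -84.0 n 0.4 t 0.7 z 0.2 [0.28 0.03]
81 -84.0 n -0.4 t -0.1 z 0.2 [0.28 0.03]
84 -84.0 n 0.1 t -0.1 z -0.5 [0.28 0.03]
87 -84.0 n -0.2 t -0.3 z 0.7 [0.28 0.03]
90 -86.0 n 0.7 t 0.5 z -0.0 [0.28 0.03]
93 -90.0 n -0.6 t -0.2 z 0.5 [0.28 0.03]
96 -95.0 n -0.2 t 0.5 z 0.3 [0.28 0.03]
99 -101.0 n -0.8 t 0.1 z 0.0 [0.28 0.03]
102 -107.0 n -0.3 t -0.1 z 0.4 [0.28 0.03]
105 -113.0 n 0.3 t -0.3 z -0.0 [0.28 0.03]
108 -119.0 n -0.2 t 0.9 z -0.3 [0.28 0.03]
111 -124.0 n -0.4 t 0.4 z -0.1 [0.28 0.03]
114 -130.0 n 0.2 t -0.4 z 0.0 [0.28 0.03]
117 -136.0 n -0.3 t 0.3 z -0.6 [0.28 0.03]
120 -142.0 n 0.4 t 0.1 z -0.3 [0.28 0.03]
123 -145.0 n -0.6 t 0.5 z -0.1 [0.28 0.03]
126 -146.0 n 0.7 t 0.5 z 0.3 [0.28 0.03]
129 -146.0 n 0.1 t -0.2 z -0.2 [0.28 0.03]
132 -146.0 n 0.0 t 0.5 z 0.4 [0.28 0.03]
135 -146.0 n 0.2 t 0.3 z -0.3 [0.28 0.03]
138 -146.0 n -0.4 t -0.0 z 0.4 [0.28 0.03]
141 -146.0 n 0.0 t 0.2 z 0.5 [0.28 0.03]
144 -146.0 n 0.1 t 0.2 z -0.1 [0.28 0.03]
18.5167 0.010063577971887928 [-0.0721  0.1438  0.0202]
```

```bash
python3 - <<'E'
from r import *
s,*o=np.load("o.npy");s=int(s);o=np.array(o)
P=probe([*(pt[s]+o),Z],hs[s]);o=P[:2]-pt[s];print("o",o*1e3)
s,o=follow(s,246,o,flim=6);print(state()["time"],state()["finger_gap"],state()["moment"]);np.save("o.npy",[s,*o])
E
```

```text
probe 1 6 -1.78
probe -1 2 1.69
centre off 1.1490899471430365 half play 2.127376538419379
o [ 0.9148 -0.9268]
147 -146.0 n 0.2 t -0.0 z 0.2 [ 0.91 -0.93]
150 -146.0 n 0.1 t 0.6 z -0.6 [ 0.91 -0.93]
153 -146.0 n -0.2 t 0.1 z -0.0 [ 0.91 -0.93]
156 -146.0 n -0.5 t 0.6 z -0.2 [ 0.91 -0.93]
159 -146.0 n 0.1 t 0.7 z 0.1 [ 0.91 -0.93]
162 -146.0 n -0.2 t 0.2 z 0.3 [ 0.91 -0.93]
165 -146.0 n -0.1 t 0.4 z -0.7 [ 0.91 -0.93]
168 -146.0 n 0.1 t 0.4 z -0.3 [ 0.91 -0.93]
171 -146.0 n 0.1 t 0.2 z -0.6 [ 0.91 -0.93]
174 -146.0 n -0.6 t 1.0 z -0.4 [ 0.91 -0.93]
177 -146.0 n -0.7 t 0.3 z -0.0 [ 0.91 -0.93]
180 -145.0 n -0.3 t 0.2 z 0.1 [ 0.91 -0.93]
183 -142.0 n -0.3 t 0.3 z -0.5 [ 0.91 -0.93]
186 -137.0 n 0.2 t -0.2 z -0.0 [ 0.91 -0.93]
189 -131.0 n 0.2 t -0.3 z 0.5 [ 0.91 -0.93]
192 -125.0 n 0.7 t 0.7 z -0.2 [ 0.91 -0.93]
195 -119.0 n -0.1 t 0.1 z -0.1 [ 0.91 -0.93]
198 -114.0 n 0.2 t 0.2 z 0.1 [ 0.91 -0.93]
201 -108.0 n -0.4 t -0.2 z 0.0 [ 0.91 -0.93]
204 -102.0 n -0.1 t -0.1 z -0.0 [ 0.91 -0.93]
207 -96.0 n -0.0 t 0.1 z 0.1 [ 0.91 -0.93]
210 -93.0 n 0.2 t 0.1 z -0.0 [ 0.91 -0.93]
213 -91.0 n -0.2 t -0.5 z -0.1 [ 0.91 -0.93]
216 -92.0 n -0.2 t 0.0 z -0.1 [ 0.91 -0.93]
219 -92.0 n 0.1 t 0.6 z -0.0 [ 0.91 -0.93]
222 -92.0 n -0.3 t -0.2 z -0.3 [ 0.91 -0.93]
225 -92.0 n -0.7 t 0.2 z -0.1 [ 0.91 -0.93]
228 -92.0 n 0.1 t -0.5 z 0.1 [ 0.91 -0.93]
231 -92.0 n -0.3 t -0.1 z 0.1 [ 0.91 -0.93]
234 -92.0 n -0.1 t -0.4 z 0.2 [ 0.91 -0.93]
237 -92.0 n -0.7 t 0.7 z -0.2 [ 0.91 -0.93]
240 -92.0 n 0.0 t 0.2 z 0.1 [ 0.91 -0.93]
243 -92.0 n 0.3 t 0.0 z -0.2 [ 0.91 -0.93]
246 -92.0 n 0.3 t 0.4 z -0.2 [ 0.91 -0.93]
31.3667 0.009518018476241678 [-0.0661  0.0492 -0.0234]
```

```bash
python3 - <<'E'
from r import *
s,*o=np.load("o.npy");s=int(s);o=np.array(o)
s,o=follow(s,273,o,flim=4,verbose=0);h=hs[s];n=nrm(h);t=np.array([np.cos(h),np.sin(h),0])
print(s,o*1e3,mf())
P=probe([*(pt[s]+o),Z],h);print("o",(P[:2]-pt[s])*1e3,state()["time"])
d=0;touch=None;log=[]
while d<.030:
    d+=.0015 if touch is None else .0006
    move_l(P+t*d,.03);f=mf(2);fl=f@t;x=(np.array(state()["ee_pos"])-P)@t
    print("d %.1f x %.2f t %.1f n %.1f z %.1f"%(d*1e3,x*1e3,fl,f@n,f[2]))
    if touch is None and fl<-2: touch=x
    if fl<-9 or abs(f@n)>5 or abs(f[2])>5: break
    if state()["time"]>53: break
print("touch",touch,"travel",x-(touch or 0),state()["time"],state()["moment"]);np.save("end.npy",[*P,d])
E
```

```text
273 [ 0.9148 -0.9268] [ 0.2324  0.0652 -0.4457]
probe 1 2 -3.3
probe -1 7 3.97
centre off -1.470156157302227 half play 2.2213178232798336
o [-0.5545 -0.8764] 37.4833
d 1.5 x 1.56 t 0.0 n -0.0 z 0.5
d 3.0 x 3.06 t -0.6 n -0.4 z -0.1
d 4.5 x 4.53 t 0.6 n 0.0 z -0.6
d 6.0 x 6.05 t 0.0 n 0.1 z -0.2
d 7.5 x 7.54 t -0.2 n 0.2 z 0.2
d 9.0 x 9.04 t 0.4 n 0.2 z -0.3
d 10.5 x 10.53 t 0.2 n -0.2 z -0.3
d 12.0 x 12.04 t 0.8 n -0.4 z -0.1
d 13.5 x 13.54 t 0.1 n -0.5 z 0.5
d 15.0 x 14.72 t -2.1 n -0.6 z -0.7
d 15.6 x 14.99 t -4.5 n -0.4 z 0.2
d 16.2 x 15.69 t -5.0 n -0.4 z -0.4
d 16.8 x 16.29 t -4.8 n 0.6 z -1.5
d 17.4 x 16.92 t -4.8 n -0.7 z -0.8
d 18.0 x 17.58 t -4.7 n 0.1 z -0.7
d 18.6 x 18.21 t -4.4 n 0.0 z 0.6
d 19.2 x 18.80 t -5.0 n -0.3 z -1.1
d 19.8 x 19.43 t -5.0 n -0.4 z -0.5
d 20.4 x 20.05 t -4.9 n -0.7 z -0.2
d 21.0 x 20.62 t -5.1 n 0.0 z -0.1
d 21.6 x 21.25 t -5.0 n -0.9 z -0.4
d 22.2 x 21.88 t -5.0 n -0.3 z -0.9
d 22.8 x 22.44 t -4.9 n -0.5 z -0.2
d 23.4 x 22.94 t -5.8 n -0.7 z -0.3
d 24.0 x 23.07 t -6.1 n -0.5 z -0.1
d 24.6 x 23.18 t -9.4 n -0.7 z -0.9
touch 0.014722230373404008 travel 0.008457054328276696 44.85 [ 1.6893  0.084  -0.0711]
```

```bash
python3 - <<'E'
from r import *
*P,d=np.load("end.npy");P=np.array(P);h=hs[273];t=np.array([np.cos(h),np.sin(h),0])
A=P+t*(d-.0022);move_l(A,.03);print("back",mf())
A[2]-=.0018;move_l(A,.03);print("down",mf())
gripper_open();print("open",mf()+W,state()["finger_gap"])
A[2]+=.11;move_l(A,.12);print(state()["time"],state()["ee_pos"],mf()+W)
a=get_image("scene");b=get_image("top")
pickle.dump((a,b),open("im1.pkl","wb"))
c1=cv2.resize(a["frame"][170:270,240:400],(800,500)) [:, :]
c2=cv2.resize(b["frame"][190:250,250:380],(400,185))
c1[:185,:400]=c2;cv2.imwrite("pics/end.png",c1)
E
```

```text
back [-0.5762  1.9161 -0.1806]
down [ 0.3793  0.3818 -0.4771]
open [ 0.04    0.2902 -0.4417] 0.08771647887627392
47.8167 [0.4646 0.1313 0.2171] [-0.4665  0.132  -0.1653]
```

View pics/end.png

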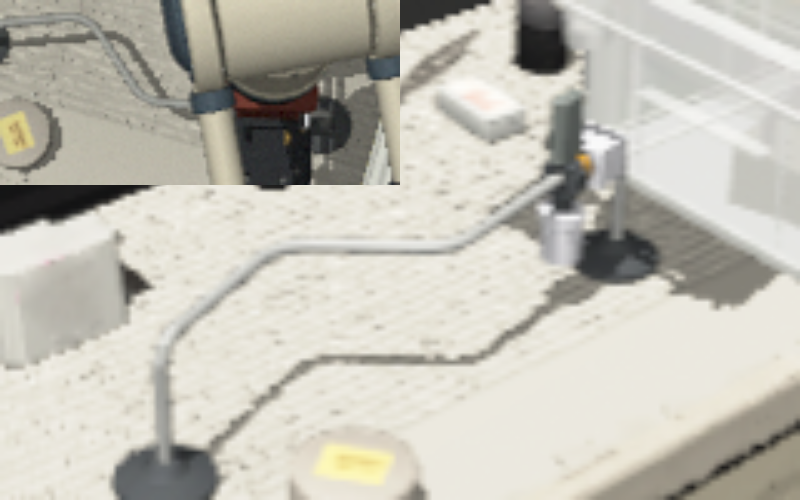

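The carrier hangs upright at about (565,170), against the short remaining stub of the sleeve (585,160). The gripper is clear and the tin hasn't moved, so I'm handing in.

```bash
python3 - <<'E'
from bench import *
print(state()["time"],state()["ft_force"]); job_done()
E
```

```text
47.9667 [-0.37236463 -0.14840966  0.01283467]
the job is handed in; nothing more can be done
```

I slid the carrier round both corners, pushed the sleeve fully home, let go, and handed the job in at 48.0 s of the 64 s allowed. `job_done()` gives no verdict, so these are my own checks:

- **Locating the rail:** I fitted its shape from both cameras; the bends came out at about 63° and 54°. The two cameras disagreed by about 5 mm along the rail, so I used a joint fit and corrected it by touch.
- **Sliding:** I lifted the carrier 2 mm so the collar ran clear of the rod. I felt for the rod on both sides once on each leg. The play came out at 2.1–2.2 mm per side, against 2 mm given, and the corrections were 0.3, 1.1 and 1.5 mm. Felt forces were about 1 N or less in the logged sliding and up to about 4 N in the touch probes; I did not print forces for the last 27 mm before the stop.
- **Pushing the sleeve:** It moved at about 5 N. I stopped when the force rose to 9.4 N, after about 8.4 mm of travel from first touch. That is slightly more than the sleeve's 8 mm because it includes some give in the arm and grip.
- **Letting go:** I eased the push off before opening, and the tool force was about zero afterwards. The last scene picture shows the carrier hanging upright next to the sleeve, with the gripper clear. It was about 260 mm from the start post along the rail.

In that last picture the tin and box looked unmoved. I did not measure the bystanders again, and the arm hid the stop from the top camera. I viewed 7 pictures.

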